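# Strip the washed gearbox parts off the draining spindles into their kitting trays

### The job

The washed gearbox parts are stacked on the two draining spindles: lift all five off one at a time, working from the top, and set each in the middle of the tray that has the colour of the painted band on the part (large gear red, dog ring blue, small gear green, bronze bush white, spacer yellow). Leave every part lying flat with its painted face up, and lower it onto the tray, do not drop it: the ground faces chip.

Things in the scene. Friction and masses are not known exactly. Their poses are not given: they have to be found in the camera images.
- gear_large: large straight-cut gear, bright steel, 64 mm over the teeth, 16 mm thick, about 0.33 kg, a red painted band on its upper face. At the start it is the bottom part on one of the two fixed spindle stands (grey round base 90 mm across, 12 mm high, on which it lies; spindle tip 62 mm above the bench), under a smaller part. Bore 22 mm, loose on the 16 mm spindle. Origin: centre of its underside, z up.
- dog_ring: black dog ring, smooth outside, 64 mm diameter, 16 mm thick, about 0.3 kg, a blue painted band on its upper face. At the start it is the bottom part on one of the two fixed spindle stands (grey round base 90 mm across, 12 mm high, on which it lies; spindle tip 62 mm above the bench), under a smaller part. Bore 22 mm, loose on the 16 mm spindle. Origin: centre of its underside, z up.
- gear_small: small straight-cut gear, bright steel, 46 mm over the teeth, 16 mm thick, about 0.16 kg, a green painted band on its upper face. At the start it is the second part up on one of the two spindle stands (its underside 28 mm above the bench), on top of the large gear or the dog ring. Bore 22 mm, loose on the 16 mm spindle. Origin: centre of its underside, z up.
- bush: bronze (brass-coloured) bush, round, 46 mm diameter, 16 mm thick, about 0.17 kg, a white painted band on its upper face. At the start it is the second part up on one of the two spindle stands (its underside 28 mm above the bench), on top of the large gear or the dog ring. Bore 22 mm, loose on the 16 mm spindle. Origin: centre of its underside, z up.
- spacer: aluminium spacer ring, 32 mm diameter, 14 mm thick, about 0.06 kg, yellow painted upper face. At the start it is the third and top part of one of the two stacks (its underside 44 mm above the bench). Bore 22 mm, loose on the 16 mm spindle. Origin: centre of its underside, z up. Each spindle rises to a tip 62 mm above the bench.
- tray_red: shallow red plastic kitting tray, fixed, 120 mm square outside, floor 3 mm thick, a lip 4 mm wide standing to 7 mm above the bench. Origin: centre of its underside, on the bench; x and y along its sides, z up. A dark rubber disc, 74 mm across and flush, marks its middle; a small label tab sticks out 13 mm on its -x side. Empty at the start.
- tray_blue: shallow blue plastic kitting tray, fixed, 120 mm square outside, floor 3 mm thick, a lip 4 mm wide standing to 7 mm above the bench. Origin: centre of its underside, on the bench; x and y along its sides, z up. A dark rubber disc, 74 mm across and flush, marks its middle; a small label tab sticks out 13 mm on its -x side. Empty at the start.
- tray_green: shallow green plastic kitting tray, fixed, 120 mm square outside, floor 3 mm thick, a lip 4 mm wide standing to 7 mm above the bench. Origin: centre of its underside, on the bench; x and y along its sides, z up. A dark rubber disc, 74 mm across and flush, marks its middle; a small label tab sticks out 13 mm on its -x side. Empty at the start.
- tray_white: shallow white plastic kitting tray, fixed, 120 mm square outside, floor 3 mm thick, a lip 4 mm wide standing to 7 mm above the bench. Origin: centre of its underside, on the bench; x and y along its sides, z up. A dark rubber disc, 74 mm across and flush, marks its middle; a small label tab sticks out 13 mm on its -x side. Empty at the start.
- tray_yellow: shallow yellow plastic kitting tray, fixed, 120 mm square outside, floor 3 mm thick, a lip 4 mm wide standing to 7 mm above the bench. Origin: centre of its underside, on the bench; x and y along its sides, z up. A dark rubber disc, 74 mm across and flush, marks its middle; a small label tab sticks out 13 mm on its -x side. Empty at the start.

How it is judged:
By the outcome, as a careful person would: the job done as asked, in the order asked, and still so for the second after the job is handed in, with the robot touching nothing.
It also fails if it takes over 122 s, if anything falls off the work surface, if the arm or the gripper's body presses on something with over 40 N, if the wrist force passes 120 N, or if a joint passes its speed limit or range.

### The arm

A 7-joint arm with a two-finger parallel gripper is mounted at the origin on the work surface. World frame = base frame: x ahead of the robot, y to its left, z up, the work surface at z = 0. Lengths are in m, angles in rad, forces in N, time in s.
With the tool pointing down it reaches from about 0.425 to 0.925 m from the base axis. Payload 6.8 kg.
Tool frame: the origin (TCP) lies midway between the tips of the shut fingers; the grasp point (between the pads) lies 19 mm behind it; z points along the fingers, y is the line along which they close (so a half turn about z gives the same grasp; the last joint's range is limited). The gripper opens to 85 mm and grips with 20 to 120 N. Pads are 22 mm wide; open, the fingers measure 114 mm over their backs; the gripper's body (76 mm by 85 mm) begins 54 mm behind the grasp point. The pads swing forward as they close: fully open they stand 13 mm farther back than shut.
Start: joints at [1.039, 0.477, 0.022, 1.555, -0.011, 1.109, -0.083], TCP at [0.278, -0.615, 0.231] pointing down, gripper open.
Joint ranges: [-2.96, 2.96], [-0.34, 2.1], [-1.41, 1.46], [0.24, 2.44], [-1.37, 4.51], [0.17, 1.92], [-2.96, 2.96]. Speed limits (rad/s): [2.39, 2.39, 3.14, 3.14, 3.14, 3.14, 3.14].

### API

Orientations are given as a rotation vector (axis times angle).
In Python, from bench import status, vision, r gives the robot as it stands. The module is installed in compiled form; this text tells all that it offers.
- The arm moves only by the shell command python3 -m handwheel 'ROWS' [OPENING] [FORCE]. ROWS is JSON, a list of rows, each an object with "dp": the shift along the tool's x, y, z in m, a list of three; "delta_rot": the turn, a rotation vector about the tool's x, y, z in rad, a list of three. In form: [{"dp": [x, y, z], "delta_rot": [rx, ry, rz]}, ...]. A call has 1 to 12 rows; each row is the pose to reach, as a shift and turn from the pose commanded when the call began, along the tool's axes at that moment; what a row does not reach only later rows make up. A row lasts 1/8 s, in which the tool goes at most 62.5 mm and 10.7 degrees, less where a joint would pass 70% of its speed; a pose out of reach is approached as far as the arm can. A call with a gripper value outside its range is refused whole. OPENING is the opening, from 0 (shut) to 1 (fully open), set as the call begins (- or left out, the last holds). The fingers move at their own pace and stop on an object; FORCE is the grip in N (left out, the last holds). Time passes only in rows, so rows that repeat a pose let the fingers close. It gives the time, the measured TCP pose, the force, the opening and the grip force at its end, in the units of the state.
- status.get_obs(): the state, without advancing time (a new reading comes with each control period).
- vision.grab_frame(name): name is "scene" or "top" or "wrist"; returns a dict with "img" (420x560x3 uint8, blue, green, red), "fovy" (degrees; the focal length in pixels is half the picture's height over the tangent of half this angle, whatever the lens; pixels are square), "cx", "cy" (the principal point, pixels), "world_from_camera" (4x4, takes a point from camera to world coordinates). Camera axes: x right, y up, looking along -z (the intrinsics and any distortion apply to the point x, -y, -z); pixel columns grow to the right and rows downward; lengths in m; the calibration is good to about 2 mm. A picture is of the moment at which its call begins. There is no depth.
- r.hand_in(): hands the job in; it is judged then, once.
The state is a dict: "clock": time; "joints": joint angles; "qvel": joint speeds; "tau": joint torques, N m; "tcp_pos": TCP position; "orientation": TCP orientation; "contact_force": force on the tool from outside, world axes, zero at the start; "moment": the same for the moment, N m; "grip_width": finger opening in m; "gripper_force": force on a finger pad.
Only numpy, scipy, OpenCV 4.12 (cv2) and the standard library are available. Lean on these libraries where they do the work, as an engineer would, in place of code of your own. Each camera call takes 0.05 s, during which the arm holds its last target. There are 200 camera calls.

## Working session

There is one attempt and no reset: what is moved stays moved. The work goes in short steps, Python scripts to look and compute and a shell command to move; the robot and the scene stay as the last step left them, time stands still between calls to the robot, and variables do not carry over. Pictures are saved under pics/ and viewed, at most 14 in all, crops included, and the job is handed in when it is done.

```bash
mkdir -p pics; python3 - <<'E'
from bench import status, vision
import cv2
print(status.get_obs())
for n in ("top","scene"):
    f=vision.grab_frame(n); cv2.imwrite(f"pics/{n}0.png",f["img"])
    print(n,{k:v for k,v in f.items() if k!="img"})
E
```

```text
{'clock': 0.0, 'joints': array([ 1.03889737,  0.47780936,  0.02232288,  1.55646494, -0.01151646,
        1.10927575, -0.08309871]), 'qvel': array([ 0.00060089, -0.00026699, -0.00076108,  0.00285869,  0.00012696,
        0.00146979,  0.00032823]), 'tau': array([ 5.69169042e-04, -5.96438026e+01,  1.60820212e+00, -2.81188560e+01,
        1.24907828e-02,  9.44960833e-03, -1.49252395e-05]), 'tcp_pos': array([ 0.27733376, -0.61474373,  0.23031347]), 'orientation': array([-3.06959317e+00, -6.60407363e-01,  7.78008035e-04]), 'contact_force': array([ 0.60670701, -0.58553804, -0.336906  ]), 'moment': array([-0.00140585, -0.00840854,  0.00781117]), 'gripper_force': 0.0, 'grip_width': 0.0853633037053985}
top {'fovy': 52.99197373120651, 'cx': 274.60138457406174, 'cy': 206.93682347060349, 'world_from_camera': array([[ 0.00582485,  0.98849237, -0.15115851,  0.3930176 ],
       [-0.99997441,  0.00638586,  0.00322625, -0.01835516],
       [ 0.0041544 ,  0.15113585,  0.98850427,  0.95760284],
       [ 0.        ,  0.        ,  0.        ,  1.        ]])}
scene {'fovy': 51.89038896381089, 'cx': 285.1797410290222, 'cy': 204.08939429593948, 'world_from_camera': array([[-0.81289155, -0.50510739,  0.2899549 ,  0.83937148],
       [ 0.58236208, -0.698211  ,  0.41636018,  0.46245528],
       [-0.00785691,  0.50731442,  0.86172522,  1.01329112],
       [ 0.        ,  0.        ,  0.        ,  1.        ]])}
```

View pics/top0.png

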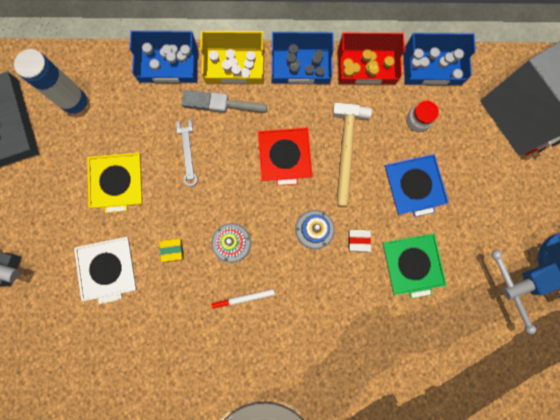

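View pics/scene0.png

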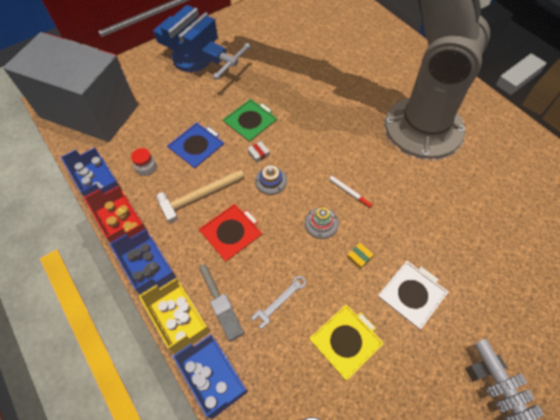

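The top view shows five trays with dark discs: red (285,154), blue (416,184), green (414,264), white (105,268) and yellow (115,180). Stack A is at (231,241) with yellow on top. Stack B is at (316,229).

```bash
cat > h.py <<'E'
import numpy as np, cv2
from scipy.spatial.transform import Rotation as R
def K(f):
    h=f["img"].shape[0]; fl=h/2/np.tan(np.radians(f["fovy"])/2)
    return np.array([[fl,0,f["cx"]],[0,fl,f["cy"]],[0,0,1]])
def pix2w(f,uv,z):
    T=f["world_from_camera"]; d=np.linalg.inv(K(f))@[uv[0],uv[1],1]; d=T[:3,:3]@(d*[1,-1,-1])
    return T[:3,3]+d*(z-T[2,3])/d[2]
def w2pix(f,p):
    T=f["world_from_camera"]; c=T[:3,:3].T@(np.asarray(p,float)-T[:3,3]); c=c*[1,-1,-1]; q=K(f)@c; return q[:2]/q[2]
def tool(o,p):  # world displacement to p in tool axes
    return R.from_rotvec(o["orientation"]).inv().apply(np.asarray(p)-o["tcp_pos"])
E
python3 - <<'E'
from h import *; from bench import vision
seeds={"top":dict(red=(285,154),blue=(416,184),green=(414,264),white=(105,268),yellow=(115,180)),
"scene":dict(red=(230,232),blue=(196,145),green=(250,120),white=(413,294),yellow=(346,341))}
for n in seeds:
    f=vision.grab_frame(n); g=f["img"].max(2)
    for c,(u,v) in seeds[n].items():
        s=f["img"][v-4:v+5,u-4:u+5].max()
        m=(g<max(s+25,60)).astype(np.uint8); _,l,st,ce=cv2.connectedComponentsWithStats(m,connectivity=4)
        k=l[v,u]; ct=max(cv2.findContours((l==k).astype(np.uint8),0,1)[0],key=cv2.contourArea)
        P=np.array([pix2w(f,p[0],.003) for p in ct]); (x,y),d=cv2.minEnclosingCircle(P[:,:2].astype(np.float32))
        print(n,c,ce[k].round(1),pix2w(f,ce[k],.003).round(4),"circ",round(x,4),round(y,4),"diam",np.ptp(P,0)[:2].round(3),st[k][4])
    a=(231,241) if n=="top" else (322,219); b=(316,229) if n=="top" else (271,178)
    I=[cv2.resize(f["img"][q[1]-26:q[1]+27,q[0]-26:q[0]+27],None,fx=7.5,fy=7.5,interpolation=cv2.INTER_CUBIC) for q in(a,b)]
    cv2.imwrite(f"pics/crop_{n}.png",np.hstack(I))
E
```

```text
top red [284.5 153.7] [ 0.665  -0.0438  0.003 ] circ 0.6655 -0.0439 diam [0.065 0.068] 637
top blue [416.  183.8] [ 0.5954 -0.3484  0.003 ] circ 0.5953 -0.3481 diam [0.066 0.068] 681
top green [413.8 263.5] [ 0.4122 -0.3354  0.003 ] circ 0.4124 -0.3353 diam [0.065 0.068] 752
top white [105.  268.4] [0.3974 0.3575 0.003 ] circ 0.398 0.3575 diam [0.067 0.068] 734
top yellow [114.5 180.2] [0.5992 0.3489 0.003 ] circ 0.5996 0.349 diam [0.066 0.067] 662
scene red [229.9 231.4] [ 0.6653 -0.0429  0.003 ] circ 0.6651 -0.0435 diam [0.067 0.066] 457
scene blue [195.3 144.5] [ 0.5959 -0.3484  0.003 ] circ 0.5958 -0.3486 diam [0.069 0.068] 339
scene green [249.5 119.4] [ 0.4123 -0.3354  0.003 ] circ 0.4123 -0.3358 diam [0.067 0.067] 305
scene white [412.5 293.8] [0.3966 0.3589 0.003 ] circ 0.3962 0.3585 diam [0.066 0.067] 597
scene yellow [345.6 341. ] [0.599  0.3506 0.003 ] circ 0.5988 0.3501 diam [0.068 0.068] 716
```

View pics/crop_top.png

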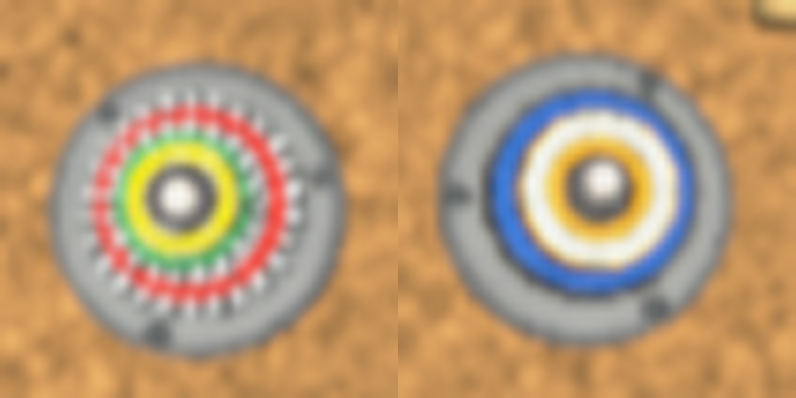

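View pics/crop_scene.png

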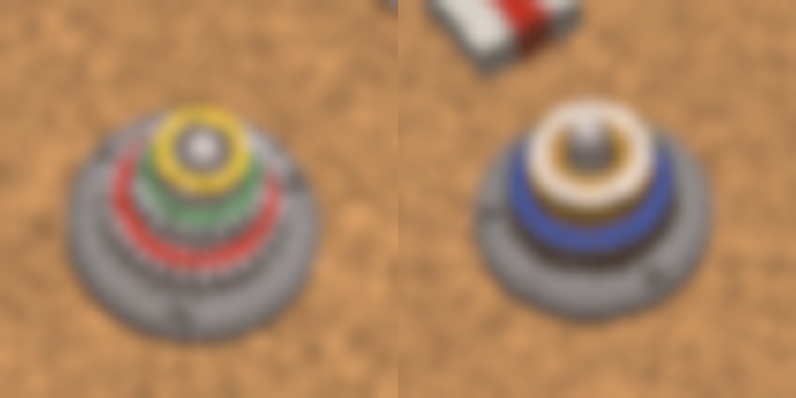

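```bash
python3 - <<'E'
from h import *; from bench import vision,status
f=vision.grab_frame("top"); s=vision.grab_frame("scene")
def t(f,off,c,z,n): 
    uv=(off[0]+(c[0]+.5)/7.5-.5,off[1]+(c[1]+.5)/7.5-.5); print(n,pix2w(f,uv,z).round(4))
A,B,SA,SB=(205,215),(290,203),(296,193),(245,152)
t(f,A,(198,208),.010,"A base"); t(f,A,(181,200),.058,"A spacer"); t(f,A,(180,197),.062,"A tip")
t(s,SA,(203,150),.058,"A spacer s"); t(s,SA,(202,147),.062,"A tip s")
t(f,B,(187,200),.010,"B base"); t(f,B,(200,190),.044,"B bush"); t(f,B,(205,180),.062,"B tip")
t(s,SB,(194,155),.044,"B bush s"); t(s,SB,(187,128),.062,"B tip s")
o=status.get_obs(); print(R.from_rotvec(o["orientation"]).as_matrix().round(3))
f=vision.grab_frame("wrist"); T=f["world_from_camera"].copy(); M=np.eye(4);M[:3,:3]=R.from_rotvec(o["orientation"]).as_matrix();M[:3,3]=o["tcp_pos"]
print(f["fovy"],f["cx"],f["cy"],(np.linalg.inv(M)@T).round(3))
E
python3 -m handwheel '[{"dp":[0,0,0],"delta_rot":[0,0,0.14]},{"dp":[0,0,0],"delta_rot":[0,0,0.28]},{"dp":[0,0,0],"delta_rot":[0,0,0.424]}]'
python3 -c "
from bench import status;from h import *
o=status.get_obs();print(o['tcp_pos'],R.from_rotvec(o['orientation']).as_matrix().round(3))"
```

```text
A base [0.4569 0.0761 0.01  ]
A spacer [0.456  0.0762 0.058 ]
A tip [0.4565 0.0761 0.062 ]
A spacer s [0.4555 0.0769 0.058 ]
A tip s [0.4566 0.0774 0.062 ]
B base [ 0.4876 -0.1118  0.01  ]
B bush [ 0.4871 -0.1123  0.044 ]
B tip [ 0.4881 -0.1119  0.062 ]
B bush s [ 0.4871 -0.1113  0.044 ]
B tip s [ 0.489  -0.1118  0.062 ]
[[ 0.912  0.411 -0.   ]
 [ 0.411 -0.912  0.001]
 [-0.    -0.001 -1.   ]]
69.10620195052037 275.148361600127 212.11587393800545 [[ 0.     0.956  0.292  0.073]
 [ 1.     0.    -0.001 -0.001]
 [-0.001  0.292 -0.956 -0.143]
 [ 0.     0.     0.     1.   ]]
clock: 0.72
tcp_pos: [0.2775, -0.6153, 0.2312]
orientation: [-3.141, 0.008, 0.0]
contact_force: [-0.5, -1.2, -0.2]
grip_width: 0.0851
gripper_force: 0.0
[ 0.27754538 -0.61526097  0.23124627] [[ 1.    -0.005 -0.   ]
 [-0.005 -1.     0.   ]
 [-0.    -0.    -1.   ]]
```

```bash
W='{"dp":[0.175,-0.30,0.03],"delta_rot":[0,0,0]}'; python3 -m handwheel '[{"dp":[0.05,-0.04,0],"delta_rot":[0,0,0]},{"dp":[0.09,-0.08,0.01],"delta_rot":[0,0,0]},{"dp":[0.12,-0.13,0.02],"delta_rot":[0,0,0]},{"dp":[0.14,-0.19,0.03],"delta_rot":[0,0,0]},{"dp":[0.16,-0.25,0.04],"delta_rot":[0,0,0]},{"dp":[0.17,-0.31,0.05],"delta_rot":[0,0,0]},{"dp":[0.175,-0.37,0.06],"delta_rot":[0,0,0]},{"dp":[0.175,-0.43,0.07],"delta_rot":[0,0,0]},{"dp":[0.175,-0.49,0.08],"delta_rot":[0,0,0]},{"dp":[0.175,-0.55,0.08],"delta_rot":[0,0,0]},{"dp":[0.175,-0.61,0.08],"delta_rot":[0,0,0]},{"dp":[0.175,-0.66,0.08],"delta_rot":[0,0,0]}]' 0.65
python3 -m handwheel '[{"dp":[0,-0.033,0],"delta_rot":[0,0,0]},{"dp":[0,-0.033,0],"delta_rot":[0,0,0]},{"dp":[0,-0.033,0],"delta_rot":[0,0,0]}]'
python3 - <<'E'
from h import *; from bench import vision,status
o=status.get_obs(); print(o["tcp_pos"],o["orientation"],o["grip_width"],tool(o,[.4563,.0765,.0465]).round(4))
f=vision.grab_frame("wrist"); I=f["img"].copy()
cv2.imwrite("pics/w1.png",I); np.save("w1.npy",f,allow_pickle=True); print(w2pix(f,[.4563,.0765,.058]),w2pix(f,[.4563,.0765,.044]))
E
```

```text
clock: 2.22
tcp_pos: [0.4527, 0.0471, 0.1517]
orientation: [-3.141, -0.002, -0.002]
contact_force: [1.1, -0.1, 0.3]
grip_width: 0.0556
gripper_force: 0.0
clock: 2.6
tcp_pos: [0.4527, 0.0769, 0.1513]
orientation: [3.141, -0.001, -0.0]
contact_force: [0.2, -0.9, -0.3]
grip_width: 0.0555
gripper_force: 0.0
[0.45272104 0.07691054 0.15128977] [ 3.14107855e+00 -1.14345794e-03 -1.62712445e-04] 0.055486154105991274 [0.0036 0.0004 0.1048]
[275.8295277  209.48989084] [275.76557944 204.82484032]
```

View pics/w1.png

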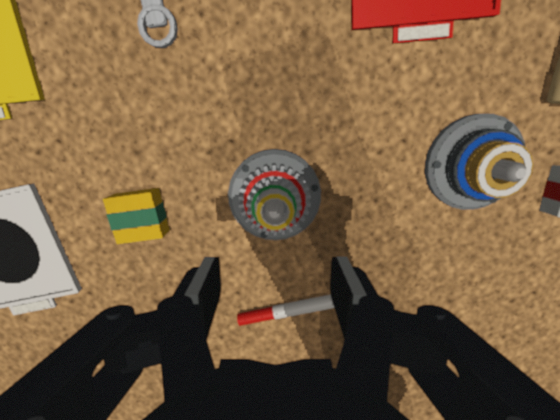

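The wrist view puts the spacer at (275,210) against a predicted (276,209.5), so the stack A position is confirmed. Next I descend and grip.

```bash
python3 -m handwheel '[{"dp":[0.0036,0,0.05],"delta_rot":[0,0,0]},{"dp":[0.0036,0,0.085],"delta_rot":[0,0,0]},{"dp":[0.0036,0,0.1],"delta_rot":[0,0,0]},{"dp":[0.0036,0,0.1048],"delta_rot":[0,0,0]},{"dp":[0.0036,0,0.1048],"delta_rot":[0,0,0]},{"dp":[0.0036,0,0.1048],"delta_rot":[0,0,0]}]'
python3 -m handwheel '[{"dp":[0,0,0],"delta_rot":[0,0,0]},{"dp":[0,0,0],"delta_rot":[0,0,0]},{"dp":[0,0,0],"delta_rot":[0,0,0]},{"dp":[0,0,0],"delta_rot":[0,0,0]},{"dp":[0,0,0],"delta_rot":[0,0,0]},{"dp":[0,0,0],"delta_rot":[0,0,0]}]' 0 40
```

```text
clock: 3.4
tcp_pos: [0.4572, 0.0778, 0.0475]
orientation: [-3.141, 0.001, -0.003]
contact_force: [0.2, 0.8, 0.3]
grip_width: 0.0555
gripper_force: 0.0
clock: 4.15
tcp_pos: [0.4569, 0.0777, 0.0475]
orientation: [3.142, 0.0, 0.002]
contact_force: [-1.6, -0.4, 8.0]
grip_width: 0.0301
gripper_force: 38.8
```

```bash
python3 -m handwheel '[{"dp":[0,0,-0.01],"delta_rot":[0,0,0]},{"dp":[0,0,-0.03],"delta_rot":[0,0,0]},{"dp":[0,0,-0.06],"delta_rot":[0,0,0]},{"dp":[0,0,-0.10],"delta_rot":[0,0,0]},{"dp":[0,0,-0.10],"delta_rot":[0,0,0]},{"dp":[0,0,-0.10],"delta_rot":[0,0,0]}]'
python3 - <<'E'
from h import *; from bench import vision,status
o=status.get_obs(); print(o["tcp_pos"],o["orientation"],o["grip_width"],tool(o,[.599,.3497,.1475]).round(4))
a=vision.grab_frame("wrist")["img"]; f=vision.grab_frame("scene"); u,v=w2pix(f,o["tcp_pos"]).astype(int); print(u,v)
b=cv2.resize(f["img"][v-35:v+35,u-40:u+40],(480,420),interpolation=2)
cv2.imwrite("pics/c1.png",np.hstack([a[160:,120:440],cv2.resize(b,(297,260))]))
E
```

```text
clock: 4.9
tcp_pos: [0.456, 0.0775, 0.1464]
orientation: [3.141, -0.0, -0.0]
contact_force: [-0.5, 0.8, -1.5]
grip_width: 0.0301
gripper_force: 39.6
[0.45599693 0.07749361 0.14643819] [ 3.14143526e+00 -3.80598064e-04 -2.45291010e-06] 0.03007104331532579 [ 0.1429 -0.2722 -0.0011]
325 194
```

View pics/c1.png

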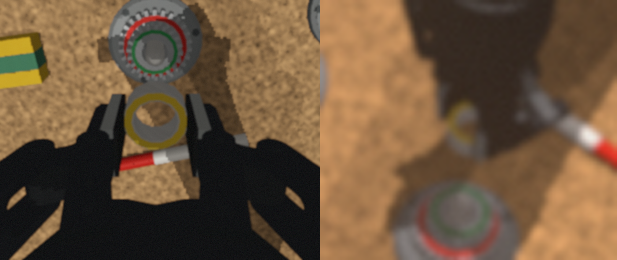

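The spacer is held, its top ring at wrist pixel (274,279), and the small gear stays on the stand. Next is the yellow tray.

```bash
python3 -m handwheel '[{"dp":[0.024,-0.045,0],"delta_rot":[0,0,0]},{"dp":[0.048,-0.09,0],"delta_rot":[0,0,0]},{"dp":[0.072,-0.136,0],"delta_rot":[0,0,0]},{"dp":[0.096,-0.182,0],"delta_rot":[0,0,0]},{"dp":[0.12,-0.228,0],"delta_rot":[0,0,0]},{"dp":[0.136,-0.259,0],"delta_rot":[0,0,0]},{"dp":[0.143,-0.272,0],"delta_rot":[0,0,0]},{"dp":[0.143,-0.272,0.04],"delta_rot":[0,0,0]},{"dp":[0.143,-0.272,0.08],"delta_rot":[0,0,0]},{"dp":[0.143,-0.272,0.11],"delta_rot":[0,0,0]},{"dp":[0.143,-0.272,0.125],"delta_rot":[0,0,0]},{"dp":[0.143,-0.272,0.125],"delta_rot":[0,0,0]}]'
python3 - <<'E'
from h import *; from bench import vision,status
o=status.get_obs(); print(o["tcp_pos"],o["orientation"],tool(o,[.599,.3497,.006]).round(4))
f=vision.grab_frame("wrist"); p=pix2w(f,(274,279),o["tcp_pos"][2]+.0105); print("part-tcp",(p-o["tcp_pos"]).round(4))
E
```

```text
clock: 6.5
tcp_pos: [0.5987, 0.3485, 0.0204]
orientation: [3.14, -0.001, -0.003]
contact_force: [0.2, 0.5, -0.8]
grip_width: 0.0303
gripper_force: 39.7
[0.5987473  0.3485157  0.02038575] [ 3.13990805e+00 -1.10027838e-03 -3.15511171e-03] [ 0.0003 -0.0012  0.0144]
part-tcp [-0.0009  0.0009  0.0105]
```

```bash
python3 -m handwheel '[{"dp":[0.001,-0.001,0.006],"delta_rot":[0,0,0]},{"dp":[0.001,-0.001,0.011],"delta_rot":[0,0,0]},{"dp":[0.001,-0.001,0.013],"delta_rot":[0,0,0]},{"dp":[0.001,-0.001,0.013],"delta_rot":[0,0,0]}]'
python3 -m handwheel '[{"dp":[0,0,0.0007],"delta_rot":[0,0,0]},{"dp":[0,0,0.0007],"delta_rot":[0,0,0]}]'
```

```text
clock: 7.05
tcp_pos: [0.6003, 0.3506, 0.0084]
orientation: [3.141, -0.0, -0.0]
contact_force: [0.8, 0.0, -1.6]
grip_width: 0.0299
gripper_force: 39.7
clock: 7.3
tcp_pos: [0.6005, 0.3507, 0.0079]
orientation: [-3.142, 0.0, -0.0]
contact_force: [-0.3, 0.4, -0.0]
grip_width: 0.0296
gripper_force: 39.7
```

```bash
for i in 1; do python3 -m handwheel '[{"dp":[0,0,0.0007],"delta_rot":[0,0,0]},{"dp":[0,0,0.0007],"delta_rot":[0,0,0]}]'; python3 -m handwheel '[{"dp":[0,0,0.0007],"delta_rot":[0,0,0]},{"dp":[0,0,0.0007],"delta_rot":[0,0,0]}]'; done | grep -E 'tcp|contact'
```

```text
tcp_pos: [0.6004, 0.3506, 0.0071]
contact_force: [0.6, -0.7, -0.9]
tcp_pos: [0.6004, 0.3507, 0.0066]
contact_force: [-0.8, -0.4, 2.0]
```

```bash
python3 -m handwheel '[{"dp":[0,0,0.0006],"delta_rot":[0,0,0]},{"dp":[0,0,0.0006],"delta_rot":[0,0,0]}]'; python3 -m handwheel '[{"dp":[0,0,0],"delta_rot":[0,0,0]}]'
```

```text
clock: 8.05
tcp_pos: [0.6005, 0.3507, 0.0066]
orientation: [3.142, -0.0, 0.0]
contact_force: [-2.9, -1.1, 7.1]
grip_width: 0.0301
gripper_force: 40.3
clock: 8.18
tcp_pos: [0.6005, 0.3507, 0.0066]
orientation: [-3.142, 0.0, -0.0]
contact_force: [-3.4, -1.4, 6.8]
grip_width: 0.0297
gripper_force: 40.3
```

```bash
python3 -m handwheel '[{"dp":[0,0,0],"delta_rot":[0,0,0]},{"dp":[0,0,0],"delta_rot":[0,0,0]},{"dp":[0,0,0],"delta_rot":[0,0,0]},{"dp":[0,0,-0.03],"delta_rot":[0,0,0]},{"dp":[0,0,-0.08],"delta_rot":[0,0,0]},{"dp":[0,0,-0.14],"delta_rot":[0,0,0]},{"dp":[0,0,-0.14],"delta_rot":[0,0,0]}]' 0.55
python3 - <<'E'
from h import *; from bench import vision,status
o=status.get_obs(); print(tool(o,[.4563,.0765,.15]).round(4))
f=vision.grab_frame("wrist"); u,v=w2pix(f,[.599,.35,.017]); print(u,v)
f2=vision.grab_frame("top")
b=f2["img"][140:300,70:270]
cv2.imwrite("pics/p1.png",np.hstack([f["img"],cv2.resize(b[10:70,10:70],(420,420))])[:, 140:940]); 
E
```

```text
clock: 9.05
tcp_pos: [0.6035, 0.3529, 0.152]
orientation: [-3.136, 0.001, -0.014]
contact_force: [0.6, -0.3, 0.0]
grip_width: 0.047
gripper_force: 0.0
[-0.1471  0.2765 -0.001 ]
279.18773804838685 206.41449583446763
```

View pics/p1.png

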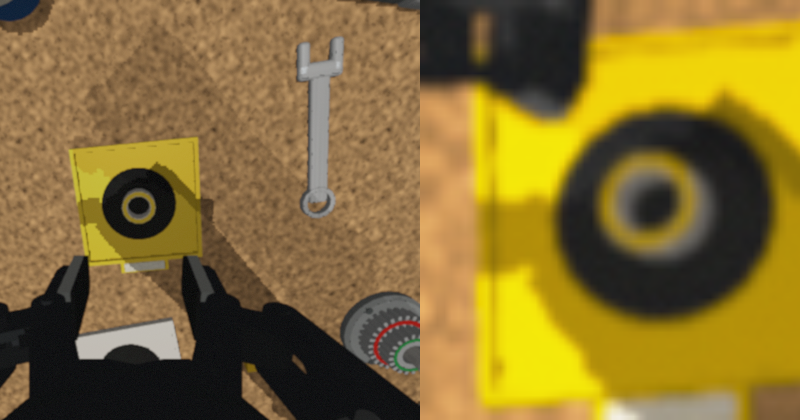

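The spacer lies flat at the centre of the yellow disc (wrist pixel (278,206)). Next is the small gear.

```bash
python3 -m handwheel '[{"dp":[-0.024,0.045,0],"delta_rot":[0,0,0]},{"dp":[-0.05,0.092,0],"delta_rot":[0,0,0]},{"dp":[-0.074,0.138,0],"delta_rot":[0,0,0]},{"dp":[-0.098,0.184,0],"delta_rot":[0,0,0]},{"dp":[-0.122,0.230,0],"delta_rot":[0,0,0]},{"dp":[-0.139,0.262,0],"delta_rot":[0,0,0]},{"dp":[-0.1445,0.274,0],"delta_rot":[0,0,0]},{"dp":[-0.1445,0.274,0],"delta_rot":[0,0,0]},{"dp":[-0.1445,0.274,0.03],"delta_rot":[0,0,0]},{"dp":[-0.1445,0.274,0.07],"delta_rot":[0,0,0]},{"dp":[-0.1445,0.274,0.07],"delta_rot":[0,0,0]},{"dp":[-0.1445,0.274,0.07],"delta_rot":[0,0,0]}]' 0.75
python3 -c "
from bench import status;from h import *
o=status.get_obs();print(tool(o,[.4563,.0765,.0285]).round(4))"
```

```text
clock: 10.65
tcp_pos: [0.4567, 0.0779, 0.0765]
orientation: [-3.141, -0.002, -0.001]
contact_force: [-0.3, 0.4, -0.1]
grip_width: 0.0635
gripper_force: 0.0
[-0.0005  0.0014  0.048 ]
```

```bash
python3 -m handwheel '[{"dp":[-0.0005,0.001,0.025],"delta_rot":[0,0,0]},{"dp":[-0.0005,0.001,0.042],"delta_rot":[0,0,0]},{"dp":[-0.0005,0.001,0.048],"delta_rot":[0,0,0]},{"dp":[-0.0005,0.001,0.048],"delta_rot":[0,0,0]},{"dp":[-0.0005,0.001,0.048],"delta_rot":[0,0,0]}]'
python3 -m handwheel '[{"dp":[0,0,0],"delta_rot":[0,0,0]},{"dp":[0,0,0],"delta_rot":[0,0,0]},{"dp":[0,0,0],"delta_rot":[0,0,0]},{"dp":[0,0,0],"delta_rot":[0,0,0]},{"dp":[0,0,0],"delta_rot":[0,0,0]}]' 0 50
```

```text
clock: 11.28
tcp_pos: [0.4562, 0.0759, 0.0287]
orientation: [-3.141, 0.0, -0.003]
contact_force: [-0.5, -0.2, 0.8]
grip_width: 0.0642
gripper_force: 0.0
clock: 11.9
tcp_pos: [0.4561, 0.0761, 0.029]
orientation: [-3.141, -0.0, -0.003]
contact_force: [-2.0, 0.4, 11.2]
grip_width: 0.0443
gripper_force: 49.1
```

```bash
python3 -m handwheel '[{"dp":[0,0,-0.01],"delta_rot":[0,0,0]},{"dp":[0,0,-0.03],"delta_rot":[0,0,0]},{"dp":[0,0,-0.06],"delta_rot":[0,0,0]},{"dp":[0,0,-0.10],"delta_rot":[0,0,0]},{"dp":[0,0,-0.10],"delta_rot":[0,0,0]}]'
python3 -m handwheel '[{"dp":[0,0.04,0],"delta_rot":[0,0,0]},{"dp":[-0.005,0.09,0],"delta_rot":[0,0,0]},{"dp":[-0.01,0.14,0],"delta_rot":[0,0,0]},{"dp":[-0.015,0.19,0],"delta_rot":[0,0,0]},{"dp":[-0.02,0.24,0],"delta_rot":[0,0,0]},{"dp":[-0.03,0.29,0],"delta_rot":[0,0,0]},{"dp":[-0.035,0.34,0],"delta_rot":[0,0,0]},{"dp":[-0.04,0.38,0],"delta_rot":[0,0,0]},{"dp":[-0.0435,0.405,0],"delta_rot":[0,0,0]},{"dp":[-0.0435,0.412,0],"delta_rot":[0,0,0]},{"dp":[-0.0435,0.412,0],"delta_rot":[0,0,0]}]'
python3 - <<'E'
from h import *; from bench import vision,status
o=status.get_obs(); print(o["tcp_pos"],tool(o,[.4122,-.3355,.005]).round(4))
f=vision.grab_frame("wrist"); np.save("w2.npy",f,allow_pickle=True); print(w2pix(f,o["tcp_pos"]+[0,0,.015]))
cv2.imwrite("pics/w2.png",f["img"])
E
```

```text
clock: 12.52
tcp_pos: [0.4573, 0.076, 0.1307]
orientation: [-3.14, 0.001, -0.009]
contact_force: [0.7, 0.1, -1.8]
grip_width: 0.0445
gripper_force: 51.3
clock: 13.9
tcp_pos: [0.4115, -0.3355, 0.1271]
orientation: [-3.141, 0.0, 0.002]
contact_force: [0.6, 1.2, -2.1]
grip_width: 0.0438
gripper_force: 51.4
[ 0.4115189  -0.33548782  0.12712583] [8.000e-04 1.000e-04 1.221e-01]
[275.73626359 282.08994755]
```

View pics/w2.png

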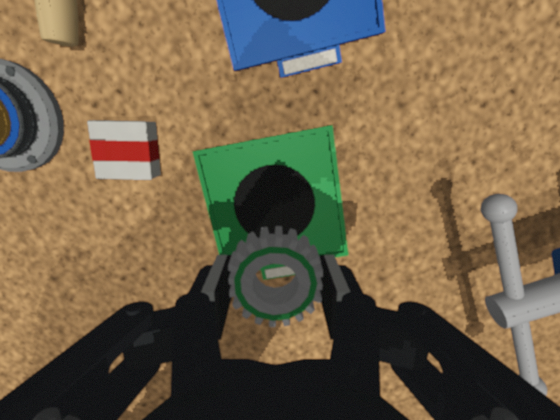

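The small gear is centred at wrist pixel (277,278), about 1.5 mm ahead of the TCP in x, with the green tray below. Next I lower it.

```bash
python3 -m handwheel '[{"dp":[-0.0005,0,0.04],"delta_rot":[0,0,0]},{"dp":[-0.0005,0,0.08],"delta_rot":[0,0,0]},{"dp":[-0.0005,0,0.105],"delta_rot":[0,0,0]},{"dp":[-0.0005,0,0.115],"delta_rot":[0,0,0]},{"dp":[-0.0005,0,0.1195],"delta_rot":[0,0,0]},{"dp":[-0.0005,0,0.1195],"delta_rot":[0,0,0]},{"dp":[-0.0005,0,0.1195],"delta_rot":[0,0,0]}]'
python3 -m handwheel '[{"dp":[0,0,0.001],"delta_rot":[0,0,0]},{"dp":[0,0,0.001],"delta_rot":[0,0,0]}]' | grep -E 'tcp|contact'
```

```text
clock: 14.82
tcp_pos: [0.4119, -0.3367, 0.0092]
orientation: [3.141, -0.0, 0.002]
contact_force: [0.9, -0.5, -1.6]
grip_width: 0.044
gripper_force: 51.4
tcp_pos: [0.4113, -0.3365, 0.0076]
contact_force: [0.4, 1.1, -1.9]
```

```bash
python3 -m handwheel '[{"dp":[0,0,0.0012],"delta_rot":[0,0,0]},{"dp":[0,0,0.0022],"delta_rot":[0,0,0]},{"dp":[0,0,0.0022],"delta_rot":[0,0,0]}]' | grep -E 'tcp|contact'
python3 -m handwheel '[{"dp":[0,0,0.0007],"delta_rot":[0,0,0]},{"dp":[0,0,0.0007],"delta_rot":[0,0,0]}]' | grep -E 'tcp|contact'
```

```text
tcp_pos: [0.4111, -0.3363, 0.005]
contact_force: [0.9, 0.0, -2.4]
tcp_pos: [0.4112, -0.3363, 0.0043]
contact_force: [0.2, 0.1, -1.9]
```

```bash
python3 -m handwheel '[{"dp":[0,0,0.0007],"delta_rot":[0,0,0]},{"dp":[0,0,0.0007],"delta_rot":[0,0,0]}]' | grep -E 'tcp|contact'
```

```text
tcp_pos: [0.4112, -0.3363, 0.0041]
contact_force: [-2.3, 2.0, 3.9]
```

```bash
python3 -m handwheel '[{"dp":[0,0,0.0005],"delta_rot":[0,0,0]},{"dp":[0,0,0.0005],"delta_rot":[0,0,0]}]' | grep -E 'tcp|contact'
```

```text
tcp_pos: [0.4113, -0.3364, 0.0041]
contact_force: [-3.3, 2.8, 11.0]
```

```bash
python3 -m handwheel '[{"dp":[0,0,0],"delta_rot":[0,0,0]},{"dp":[0,0,0],"delta_rot":[0,0,0]},{"dp":[0,0,0],"delta_rot":[0,0,0]},{"dp":[0,0,-0.03],"delta_rot":[0,0,0]},{"dp":[0,0,-0.08],"delta_rot":[0,0,0]},{"dp":[0,0,-0.13],"delta_rot":[0,0,0]},{"dp":[0.014,-0.04,-0.13],"delta_rot":[0,0,0]},{"dp":[0.03,-0.088,-0.13],"delta_rot":[0,0,0]},{"dp":[0.046,-0.136,-0.13],"delta_rot":[0,0,0]},{"dp":[0.062,-0.184,-0.13],"delta_rot":[0,0,0]},{"dp":[0.074,-0.216,-0.13],"delta_rot":[0,0,0]},{"dp":[0.0765,-0.2245,-0.13],"delta_rot":[0,0,0]}]' 0.72
python3 -m handwheel '[{"dp":[0,0,0],"delta_rot":[0,0,0]},{"dp":[0,0,0.03],"delta_rot":[0,0,0]},{"dp":[0,0,0.06],"delta_rot":[0,0,0]},{"dp":[0,0,0.06],"delta_rot":[0,0,0]}]' 0.75
python3 - <<'E'
from h import *; from bench import vision,status
o=status.get_obs();print(tool(o,[.4877,-.1118,.0285]).round(4))
f=vision.grab_frame("top"); u,v=w2pix(f,[.4122,-.3355,.019]); print(u,v)
cv2.imwrite("pics/p2.png",cv2.resize(f["img"][234:294,384:444],(480,480),interpolation=2))
E
```

```text
clock: 17.7
tcp_pos: [0.4885, -0.1094, 0.1332]
orientation: [-3.141, -0.006, -0.001]
contact_force: [-0.6, -0.7, -0.0]
grip_width: 0.0614
gripper_force: 0.0
clock: 18.2
tcp_pos: [0.4854, -0.1136, 0.0715]
orientation: [3.141, -0.004, -0.008]
contact_force: [-0.2, -0.4, -0.7]
grip_width: 0.0639
gripper_force: 0.0
[ 0.0025 -0.0018  0.043 ]
416.2769590747093 263.4173740528771
```

View pics/p2.png

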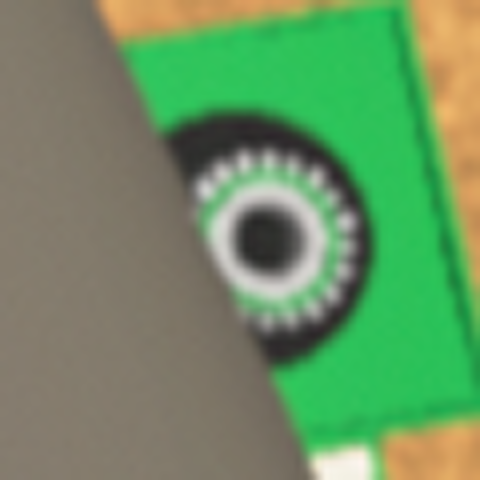

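The small gear lies flat, its centre within about 2 mm of the green disc's centre. Next is the bush.

```bash
python3 -m handwheel '[{"dp":[0.002,-0.001,0.02],"delta_rot":[0,0,0]},{"dp":[0.002,-0.001,0.037],"delta_rot":[0,0,0]},{"dp":[0.002,-0.001,0.0425],"delta_rot":[0,0,0]},{"dp":[0.002,-0.001,0.0425],"delta_rot":[0,0,0]},{"dp":[0.002,-0.001,0.0425],"delta_rot":[0,0,0]}]'
python3 -m handwheel '[{"dp":[0,0,0],"delta_rot":[0,0,0]},{"dp":[0,0,0],"delta_rot":[0,0,0]},{"dp":[0,0,0],"delta_rot":[0,0,0]},{"dp":[0,0,0],"delta_rot":[0,0,0]},{"dp":[0,0,0],"delta_rot":[0,0,0]}]' 0 50
python3 -m handwheel '[{"dp":[0,0,-0.01],"delta_rot":[0,0,0]},{"dp":[0,0,-0.03],"delta_rot":[0,0,0]},{"dp":[0,0,-0.06],"delta_rot":[0,0,0]},{"dp":[0,0,-0.10],"delta_rot":[0,0,0]},{"dp":[0,0,-0.10],"delta_rot":[0,0,0]},{"dp":[0,0,-0.10],"delta_rot":[0,0,0]}]'
python3 -c "
from bench import status;from h import *
o=status.get_obs();print(tool(o,[.397,.358,.1285]).round(4))"
```

```text
clock: 18.88
tcp_pos: [0.4902, -0.111, 0.0312]
orientation: [3.141, -0.0, 0.001]
contact_force: [-0.8, 0.8, -0.3]
grip_width: 0.064
gripper_force: 0.0
clock: 19.5
tcp_pos: [0.4902, -0.111, 0.0316]
orientation: [3.141, -0.001, 0.001]
contact_force: [-1.5, -0.9, 7.2]
grip_width: 0.0434
gripper_force: 50.5
clock: 20.25
tcp_pos: [0.4892, -0.1108, 0.1304]
orientation: [3.142, -0.0, -0.001]
contact_force: [-0.1, -0.3, -2.5]
grip_width: 0.0434
gripper_force: 51.8
[-0.0923 -0.4688  0.002 ]
```

```bash
python3 -m handwheel '[{"dp":[-0.005,-0.04,0],"delta_rot":[0,0,0]},{"dp":[-0.015,-0.09,0],"delta_rot":[0,0,0]},{"dp":[-0.025,-0.14,0],"delta_rot":[0,0,0]},{"dp":[-0.035,-0.19,0],"delta_rot":[0,0,0]},{"dp":[-0.045,-0.24,0],"delta_rot":[0,0,0]},{"dp":[-0.055,-0.29,0],"delta_rot":[0,0,0]},{"dp":[-0.065,-0.34,0],"delta_rot":[0,0,0]},{"dp":[-0.075,-0.39,0],"delta_rot":[0,0,0]},{"dp":[-0.085,-0.435,0],"delta_rot":[0,0,0]},{"dp":[-0.091,-0.462,0],"delta_rot":[0,0,0]},{"dp":[-0.0923,-0.4688,0],"delta_rot":[0,0,0]},{"dp":[-0.0923,-0.4688,0],"delta_rot":[0,0,0]}]'
python3 - <<'E'
from h import *; from bench import vision,status
o=status.get_obs(); print(o["tcp_pos"],tool(o,[.397,.358,.0064]).round(4))
f=vision.grab_frame("wrist"); print(w2pix(f,o["tcp_pos"]+[0,0,.0126]),w2pix(f,o["tcp_pos"]+[.005,0,.0126]))
cv2.imwrite("pics/w3.png",f["img"])
E
```

```text
clock: 21.75
tcp_pos: [0.3973, 0.3568, 0.1296]
orientation: [3.14, -0.0, -0.002]
contact_force: [0.8, -0.8, -1.3]
grip_width: 0.0432
gripper_force: 51.8
[0.39729394 0.35682612 0.12962034] [-1.000e-04 -1.400e-03  1.232e-01]
[275.84887474 279.48081776] [275.85401742 270.05080069]
```

View pics/w3.png

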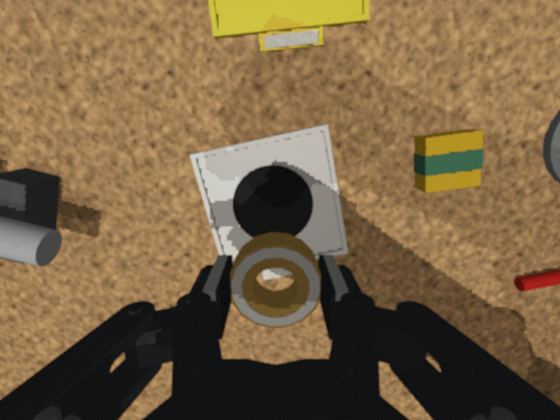

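The bush is held, its top ring centred at about (275,285), so 2–3 mm behind the TCP in x. I'll shift +2.5 mm.

```bash
python3 -m handwheel '[{"dp":[0.0025,-0.001,0.04],"delta_rot":[0,0,0]},{"dp":[0.0025,-0.001,0.08],"delta_rot":[0,0,0]},{"dp":[0.0025,-0.001,0.105],"delta_rot":[0,0,0]},{"dp":[0.0025,-0.001,0.115],"delta_rot":[0,0,0]},{"dp":[0.0025,-0.001,0.12],"delta_rot":[0,0,0]},{"dp":[0.0025,-0.001,0.12],"delta_rot":[0,0,0]},{"dp":[0.0025,-0.001,0.12],"delta_rot":[0,0,0]}]'
python3 -m handwheel '[{"dp":[0,0,0.0012],"delta_rot":[0,0,0]},{"dp":[0,0,0.0012],"delta_rot":[0,0,0]},{"dp":[0,0,0.0012],"delta_rot":[0,0,0]}]' | grep -E 'tcp|contact'
```

```text
clock: 22.68
tcp_pos: [0.4007, 0.3594, 0.0116]
orientation: [-3.141, 0.001, -0.002]
contact_force: [-1.0, -0.0, -1.6]
grip_width: 0.043
gripper_force: 51.8
tcp_pos: [0.4002, 0.359, 0.0096]
contact_force: [0.3, 0.5, -1.4]
```

```bash
python3 -m handwheel '[{"dp":[0,0,0.0012],"delta_rot":[0,0,0]},{"dp":[0,0,0.0022],"delta_rot":[0,0,0]},{"dp":[0,0,0.0022],"delta_rot":[0,0,0]}]' | grep -E 'tcp|contact'
python3 -m handwheel '[{"dp":[0,0,0.0007],"delta_rot":[0,0,0]},{"dp":[0,0,0.0007],"delta_rot":[0,0,0]}]' | grep -E 'tcp|contact'
```

```text
tcp_pos: [0.4, 0.3589, 0.0071]
contact_force: [0.3, 0.9, -0.9]
tcp_pos: [0.4001, 0.359, 0.0066]
contact_force: [-1.3, -0.5, -1.2]
```

```bash
python3 -m handwheel '[{"dp":[0,0,0.0007],"delta_rot":[0,0,0]},{"dp":[0,0,0.0007],"delta_rot":[0,0,0]}]' | grep -E 'tcp|contact'
```

```text
tcp_pos: [0.4001, 0.359, 0.0066]
contact_force: [-1.8, -3.3, 8.1]
```

```bash
python3 -m handwheel '[{"dp":[0,0,0.0004],"delta_rot":[0,0,0]},{"dp":[0,0,0.0004],"delta_rot":[0,0,0]}]' | grep -E 'tcp|contact'
```

```text
tcp_pos: [0.4002, 0.359, 0.0066]
contact_force: [-2.7, -2.1, 12.1]
```

```bash
python3 -m handwheel '[{"dp":[0,0,0],"delta_rot":[0,0,0]},{"dp":[0,0,0],"delta_rot":[0,0,0]},{"dp":[0,0,0],"delta_rot":[0,0,0]},{"dp":[0,0,-0.03],"delta_rot":[0,0,0]},{"dp":[0,0,-0.08],"delta_rot":[0,0,0]},{"dp":[0,0,-0.12],"delta_rot":[0,0,0]},{"dp":[0.01,0.05,-0.12],"delta_rot":[0,0,0]},{"dp":[0.02,0.10,-0.12],"delta_rot":[0,0,0]},{"dp":[0.03,0.15,-0.12],"delta_rot":[0,0,0]},{"dp":[0.04,0.20,-0.12],"delta_rot":[0,0,0]},{"dp":[0.05,0.25,-0.12],"delta_rot":[0,0,0]},{"dp":[0.055,0.275,-0.12],"delta_rot":[0,0,0]}]' 0.72
python3 -m handwheel '[{"dp":[0.001,0.0075,0],"delta_rot":[0,0,0]},{"dp":[0.001,0.0075,0.02],"delta_rot":[0,0,0]},{"dp":[0.001,0.0075,0.05],"delta_rot":[0,0,0]},{"dp":[0.001,0.0075,0.05],"delta_rot":[0,0,0]},{"dp":[0.001,0.0075,0.05],"delta_rot":[0,0,0]}]' 0.97
python3 - <<'E'
from h import *; from bench import vision,status
o=status.get_obs(); print(tool(o,[.4563,.0765,.010]).round(4))
f=vision.grab_frame("top"); u,v=w2pix(f,[.397,.358,.019]); print(u,v)
cv2.imwrite("pics/p3.png",cv2.resize(f["img"][238:298,75:135],(480,480),interpolation=2))
E
```

```text
clock: 25.68
tcp_pos: [0.4552, 0.0808, 0.1254]
orientation: [3.141, -0.006, -0.0]
contact_force: [-0.2, 0.9, 0.2]
grip_width: 0.0615
gripper_force: 0.0
clock: 26.3
tcp_pos: [0.4563, 0.0775, 0.0761]
orientation: [-3.141, -0.002, -0.001]
contact_force: [-0.2, -0.4, -0.8]
grip_width: 0.0827
gripper_force: 0.0
[-0.0001  0.001   0.0661]
101.84968026487789 268.50808441250945
```

View pics/p3.png

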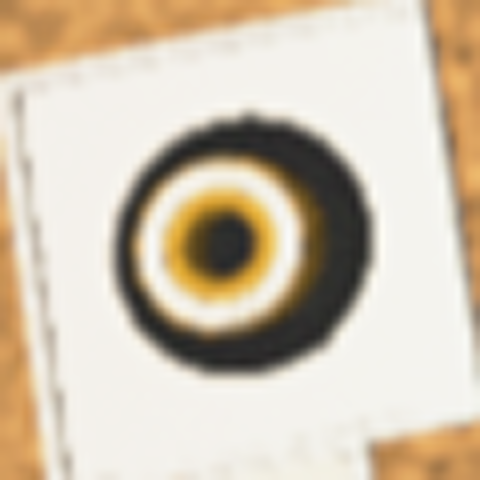

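The bush is flat and centred at (102.3,268.3), within 1 mm of the expected (101.8,268.5). Next is the large gear.

```bash
python3 -m handwheel '[{"dp":[0,0.001,0.025],"delta_rot":[0,0,0]},{"dp":[0,0.001,0.05],"delta_rot":[0,0,0]},{"dp":[0,0.001,0.062],"delta_rot":[0,0,0]},{"dp":[0,0.001,0.066],"delta_rot":[0,0,0]},{"dp":[0,0.001,0.066],"delta_rot":[0,0,0]},{"dp":[0,0.001,0.066],"delta_rot":[0,0,0]}]'
python3 -m handwheel '[{"dp":[0,0,0],"delta_rot":[0,0,0]},{"dp":[0,0,0],"delta_rot":[0,0,0]},{"dp":[0,0,0],"delta_rot":[0,0,0]},{"dp":[0,0,0],"delta_rot":[0,0,0]},{"dp":[0,0,0],"delta_rot":[0,0,0]}]' 0 60
```

```text
clock: 27.1
tcp_pos: [0.4566, 0.0756, 0.0102]
orientation: [-3.141, 0.001, -0.002]
contact_force: [-0.8, 0.4, 0.2]
grip_width: 0.0827
gripper_force: 0.0
clock: 27.72
tcp_pos: [0.4567, 0.076, 0.0106]
orientation: [-3.141, -0.001, -0.003]
contact_force: [-2.3, 1.1, 11.5]
grip_width: 0.0606
gripper_force: 63.6
```

```bash
python3 -m handwheel '[{"dp":[0,0,-0.01],"delta_rot":[0,0,0]},{"dp":[0,0,-0.03],"delta_rot":[0,0,0]},{"dp":[0,0,-0.06],"delta_rot":[0,0,0]},{"dp":[0,0,-0.10],"delta_rot":[0,0,0]},{"dp":[0,0,-0.10],"delta_rot":[0,0,0]},{"dp":[0.03,0.017,-0.10],"delta_rot":[0,0,0]},{"dp":[0.07,0.04,-0.10],"delta_rot":[0,0,0]},{"dp":[0.11,0.063,-0.10],"delta_rot":[0,0,0]},{"dp":[0.15,0.086,-0.10],"delta_rot":[0,0,0]},{"dp":[0.19,0.108,-0.10],"delta_rot":[0,0,0]},{"dp":[0.205,0.117,-0.10],"delta_rot":[0,0,0]},{"dp":[0.2085,0.119,-0.10],"delta_rot":[0,0,0]}]'
python3 -m handwheel '[{"dp":[0,0,0],"delta_rot":[0,0,0]},{"dp":[0,0,0],"delta_rot":[0,0,0]}]' | grep force
python3 - <<'E'
from h import *; from bench import vision,status
o=status.get_obs(); print(o["tcp_pos"],tool(o,[.665,-.0434,.0013]).round(4))
f=vision.grab_frame("wrist"); print(w2pix(f,o["tcp_pos"]+[0,0,.0177]),w2pix(f,o["tcp_pos"]+[.005,0,.0177]))
cv2.imwrite("pics/w4.png",f["img"])
E
```

```text
clock: 29.22
tcp_pos: [0.664, -0.0447, 0.1074]
orientation: [3.141, -0.003, -0.004]
contact_force: [-0.9, 0.6, -3.0]
grip_width: 0.0605
gripper_force: 67.4
contact_force: [-0.1, 0.6, -2.5]
gripper_force: 67.4
[ 0.6634244  -0.04257042  0.10912944] [0.0017 0.0009 0.1078]
[275.7433737  285.04395998] [275.76095357 275.34013159]
```

View pics/w4.png

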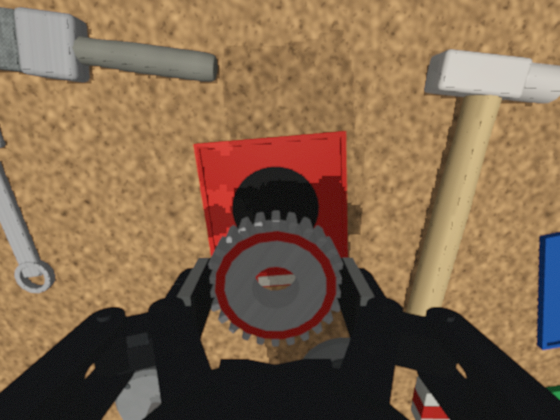

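The large gear is held, its band centred at (276,285) as expected for a centred grasp. Next I lower it onto the red tray.

```bash
python3 -m handwheel '[{"dp":[0.0015,0.001,0.035],"delta_rot":[0,0,0]},{"dp":[0.0015,0.001,0.07],"delta_rot":[0,0,0]},{"dp":[0.0015,0.001,0.09],"delta_rot":[0,0,0]},{"dp":[0.0015,0.001,0.099],"delta_rot":[0,0,0]},{"dp":[0.0015,0.001,0.103],"delta_rot":[0,0,0]},{"dp":[0.0015,0.001,0.103],"delta_rot":[0,0,0]},{"dp":[0.0015,0.001,0.103],"delta_rot":[0,0,0]}]'
python3 -m handwheel '[{"dp":[0,0,0.001],"delta_rot":[0,0,0]},{"dp":[0,0,0.001],"delta_rot":[0,0,0]},{"dp":[0,0,0.001],"delta_rot":[0,0,0]}]' | grep -E 'tcp|contact'
```

```text
clock: 30.4
tcp_pos: [0.6668, -0.0446, 0.0075]
orientation: [-3.142, 0.0, -0.003]
contact_force: [-0.0, 0.2, -3.1]
grip_width: 0.0611
gripper_force: 67.3
tcp_pos: [0.6661, -0.0446, 0.0056]
contact_force: [0.2, -0.1, -2.5]
```

```bash
python3 -m handwheel '[{"dp":[0,0,0.0012],"delta_rot":[0,0,0]},{"dp":[0,0,0.0022],"delta_rot":[0,0,0]},{"dp":[0,0,0.0028],"delta_rot":[0,0,0]},{"dp":[0,0,0.0028],"delta_rot":[0,0,0]}]' | grep -E 'tcp|contact'
python3 -m handwheel '[{"dp":[0,0,0.0006],"delta_rot":[0,0,0]},{"dp":[0,0,0.0006],"delta_rot":[0,0,0]}]' | grep -E 'tcp|contact'
```

```text
tcp_pos: [0.666, -0.0446, 0.0026]
contact_force: [-0.1, 1.0, -2.5]
tcp_pos: [0.666, -0.0446, 0.0021]
contact_force: [1.0, -0.2, -2.7]
```

```bash
python3 -m handwheel '[{"dp":[0,0,0.0007],"delta_rot":[0,0,0]},{"dp":[0,0,0.0007],"delta_rot":[0,0,0]}]' | grep -E 'tcp|contact'
```

```text
tcp_pos: [0.6661, -0.0446, 0.0018]
contact_force: [-2.3, 0.2, 0.9]
```

```bash
python3 -m handwheel '[{"dp":[0,0,0.0005],"delta_rot":[0,0,0]},{"dp":[0,0,0.0005],"delta_rot":[0,0,0]}]' | grep -E 'tcp|contact'
```

```text
tcp_pos: [0.6661, -0.0446, 0.0017]
contact_force: [-3.0, 0.2, 6.9]
```

```bash
python3 -m handwheel '[{"dp":[0,0,0],"delta_rot":[0,0,0]},{"dp":[0,0,0],"delta_rot":[0,0,0]},{"dp":[0,0,0],"delta_rot":[0,0,0]},{"dp":[0,0,-0.03],"delta_rot":[0,0,0]},{"dp":[0,0,-0.08],"delta_rot":[0,0,0]},{"dp":[0,0,-0.12],"delta_rot":[0,0,0]},{"dp":[-0.03,0.012,-0.12],"delta_rot":[0,0,0]},{"dp":[-0.07,0.026,-0.12],"delta_rot":[0,0,0]},{"dp":[-0.11,0.041,-0.12],"delta_rot":[0,0,0]},{"dp":[-0.15,0.056,-0.12],"delta_rot":[0,0,0]},{"dp":[-0.172,0.065,-0.12],"delta_rot":[0,0,0]},{"dp":[-0.178,0.067,-0.12],"delta_rot":[0,0,0]}]' 0.87
python3 -m handwheel '[{"dp":[0,0,0],"delta_rot":[0,0,0]},{"dp":[0,0,0.02],"delta_rot":[0,0,0]},{"dp":[0,0,0.05],"delta_rot":[0,0,0]},{"dp":[0,0,0.05],"delta_rot":[0,0,0]},{"dp":[0,0,0.05],"delta_rot":[0,0,0]}]' 0.97
python3 - <<'E'
from h import *; from bench import vision,status
o=status.get_obs(); print(tool(o,[.4877,-.1118,.010]).round(4))
E
```

```text
clock: 33.52
tcp_pos: [0.4869, -0.1124, 0.121]
orientation: [3.141, -0.003, -0.0]
contact_force: [-0.4, 0.9, -0.3]
grip_width: 0.0747
gripper_force: 0.0
clock: 34.15
tcp_pos: [0.4892, -0.1111, 0.0715]
orientation: [-3.141, -0.001, -0.002]
contact_force: [0.3, 0.6, 1.0]
grip_width: 0.0824
gripper_force: 0.0
[-0.0016  0.0007  0.0615]
```

```bash
python3 -m handwheel '[{"dp":[-0.001,0.0005,0.025],"delta_rot":[0,0,0]},{"dp":[-0.001,0.0005,0.047],"delta_rot":[0,0,0]},{"dp":[-0.001,0.0005,0.058],"delta_rot":[0,0,0]},{"dp":[-0.001,0.0005,0.0615],"delta_rot":[0,0,0]},{"dp":[-0.001,0.0005,0.0615],"delta_rot":[0,0,0]},{"dp":[-0.001,0.0005,0.0615],"delta_rot":[0,0,0]}]'
python3 -m handwheel '[{"dp":[0,0,0],"delta_rot":[0,0,0]},{"dp":[0,0,0],"delta_rot":[0,0,0]},{"dp":[0,0,0],"delta_rot":[0,0,0]},{"dp":[0,0,0],"delta_rot":[0,0,0]},{"dp":[0,0,0],"delta_rot":[0,0,0]}]' 0 60
```

```text
clock: 34.9
tcp_pos: [0.4876, -0.1121, 0.0101]
orientation: [3.141, -0.0, 0.002]
contact_force: [0.1, -0.3, -0.3]
grip_width: 0.0829
gripper_force: 0.0
clock: 35.52
tcp_pos: [0.4875, -0.1118, 0.0107]
orientation: [3.141, -0.001, 0.002]
contact_force: [-4.1, 1.7, 14.3]
grip_width: 0.0621
gripper_force: 61.6
```

```bash
python3 -m handwheel '[{"dp":[0,0,-0.01],"delta_rot":[0,0,0]},{"dp":[0,0,-0.03],"delta_rot":[0,0,0]},{"dp":[0,0,-0.06],"delta_rot":[0,0,0]},{"dp":[0,0,-0.10],"delta_rot":[0,0,0]},{"dp":[0,0,-0.10],"delta_rot":[0,0,0]},{"dp":[0.018,0.04,-0.10],"delta_rot":[0,0,0]},{"dp":[0.038,0.084,-0.10],"delta_rot":[0,0,0]},{"dp":[0.058,0.127,-0.10],"delta_rot":[0,0,0]},{"dp":[0.078,0.171,-0.10],"delta_rot":[0,0,0]},{"dp":[0.096,0.21,-0.10],"delta_rot":[0,0,0]},{"dp":[0.105,0.23,-0.10],"delta_rot":[0,0,0]},{"dp":[0.108,0.2366,-0.10],"delta_rot":[0,0,0]}]'
python3 -m handwheel '[{"dp":[0,0,0],"delta_rot":[0,0,0]},{"dp":[0,0,0],"delta_rot":[0,0,0]}]' | grep force
python3 - <<'E'
from h import *; from bench import vision,status
o=status.get_obs(); print(o["tcp_pos"],tool(o,[.5956,-.3484,.0013]).round(4))
f=vision.grab_frame("wrist"); print(w2pix(f,o["tcp_pos"]+[0,0,.0177]),w2pix(f,o["tcp_pos"]+[.005,0,.0177]))
cv2.imwrite("pics/w5.png",f["img"])
E
```

```text
clock: 37.02
tcp_pos: [0.5938, -0.3498, 0.1072]
orientation: [-3.141, 0.003, 0.004]
contact_force: [-0.2, 0.7, -3.4]
grip_width: 0.062
gripper_force: 66.3
contact_force: [2.1, -0.1, -3.0]
gripper_force: 66.3
[ 0.5946386  -0.34690759  0.1089472 ] [0.0011 0.0016 0.1076]
[275.80027271 285.07129614] [275.82244172 275.36699272]
```

View pics/w5.png

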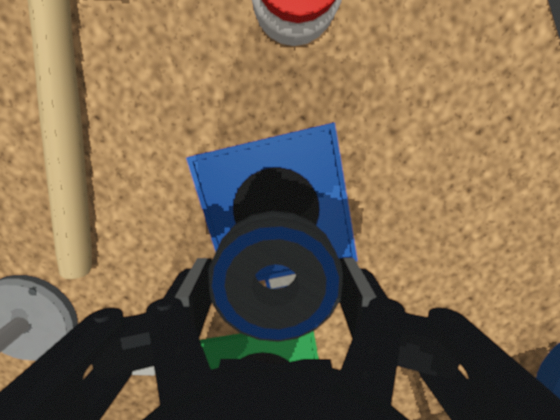

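The dog ring is held, band centred at (276,281), about 2 mm ahead of the TCP. Next I lower it onto the blue tray.

```bash
python3 -m handwheel '[{"dp":[-0.001,0.001,0.035],"delta_rot":[0,0,0]},{"dp":[-0.001,0.001,0.07],"delta_rot":[0,0,0]},{"dp":[-0.001,0.001,0.09],"delta_rot":[0,0,0]},{"dp":[-0.001,0.001,0.099],"delta_rot":[0,0,0]},{"dp":[-0.001,0.001,0.103],"delta_rot":[0,0,0]},{"dp":[-0.001,0.001,0.103],"delta_rot":[0,0,0]},{"dp":[-0.001,0.001,0.103],"delta_rot":[0,0,0]}]'
python3 -m handwheel '[{"dp":[0,0,0.0012],"delta_rot":[0,0,0]},{"dp":[0,0,0.002],"delta_rot":[0,0,0]},{"dp":[0,0,0.002],"delta_rot":[0,0,0]}]' | grep -E 'tcp|contact'
```

```text
clock: 38.2
tcp_pos: [0.5946, -0.35, 0.0075]
orientation: [3.141, -0.001, 0.002]
contact_force: [0.1, -0.1, -2.7]
grip_width: 0.0616
gripper_force: 66.3
tcp_pos: [0.5939, -0.3497, 0.0044]
contact_force: [0.3, 0.2, -2.8]
```

```bash
python3 -m handwheel '[{"dp":[0,0,0.001],"delta_rot":[0,0,0]},{"dp":[0,0,0.0016],"delta_rot":[0,0,0]},{"dp":[0,0,0.0016],"delta_rot":[0,0,0]}]' | grep -E 'tcp|contact'
python3 -m handwheel '[{"dp":[0,0,0.0006],"delta_rot":[0,0,0]},{"dp":[0,0,0.0006],"delta_rot":[0,0,0]}]' | grep -E 'tcp|contact'
```

```text
tcp_pos: [0.5939, -0.3497, 0.0027]
contact_force: [-0.5, -0.5, -3.0]
tcp_pos: [0.5939, -0.3497, 0.0021]
contact_force: [-0.1, -0.1, -2.3]
```

```bash
python3 -m handwheel '[{"dp":[0,0,0.0006],"delta_rot":[0,0,0]},{"dp":[0,0,0.0006],"delta_rot":[0,0,0]}]' | grep -E 'tcp|contact'
```

```text
tcp_pos: [0.594, -0.3497, 0.002]
contact_force: [-3.0, 0.9, 1.7]
```

```bash
python3 -m handwheel '[{"dp":[0,0,0.0004],"delta_rot":[0,0,0]},{"dp":[0,0,0.0004],"delta_rot":[0,0,0]}]' | grep -E 'tcp|contact'
python3 -m handwheel '[{"dp":[0,0,0],"delta_rot":[0,0,0]},{"dp":[0,0,0],"delta_rot":[0,0,0]},{"dp":[0,0,0],"delta_rot":[0,0,0]},{"dp":[0,0,-0.03],"delta_rot":[0,0,0]},{"dp":[0,0,-0.08],"delta_rot":[0,0,0]},{"dp":[0,0,-0.14],"delta_rot":[0,0,0]},{"dp":[0,0,-0.20],"delta_rot":[0,0,0]},{"dp":[-0.05,0.05,-0.24],"delta_rot":[0,0,0]},{"dp":[-0.10,0.10,-0.24],"delta_rot":[0,0,0]},{"dp":[-0.15,0.15,-0.24],"delta_rot":[0,0,0]},{"dp":[-0.2,0.2,-0.24],"delta_rot":[0,0,0]},{"dp":[-0.2,0.2,-0.24],"delta_rot":[0,0,0]}]' 0.87
python3 - <<'E'
from h import *; from bench import vision
f=vision.grab_frame("top"); I=[]
for n,p,z in (("red",(.665,-.0434),.019),("blue",(.5956,-.3484),.019),("green",(.4122,-.3355),.019),("white",(.397,.358),.019),("yellow",(.599,.3497),.017)):
    u=w2pix(f,[*p,z]); a,b=u.astype(int); print(n,u.round(1),"crop origin",a-30,b-30)
    I.append(cv2.resize(f["img"][b-30:b+30,a-30:a+30],(266,266),interpolation=2))
I.append(cv2.resize(f["img"],(266,266)))
cv2.imwrite("pics/end.png",np.vstack([np.hstack(I[:3]),np.hstack(I[3:])]))
E
```

```text
tcp_pos: [0.594, -0.3497, 0.002]
contact_force: [-2.7, 1.7, 4.6]
clock: 41.2
tcp_pos: [0.3905, -0.5523, 0.2414]
orientation: [3.14, -0.006, -0.001]
contact_force: [1.5, 0.1, 0.4]
grip_width: 0.0744
gripper_force: 0.0
red [284.5 151.8] crop origin 254 121
blue [418.3 182.2] crop origin 388 152
green [416.3 263.4] crop origin 386 233
white [101.8 268.5] crop origin 71 238
yellow [111.9 178.9] crop origin 81 148
```

View pics/end.png

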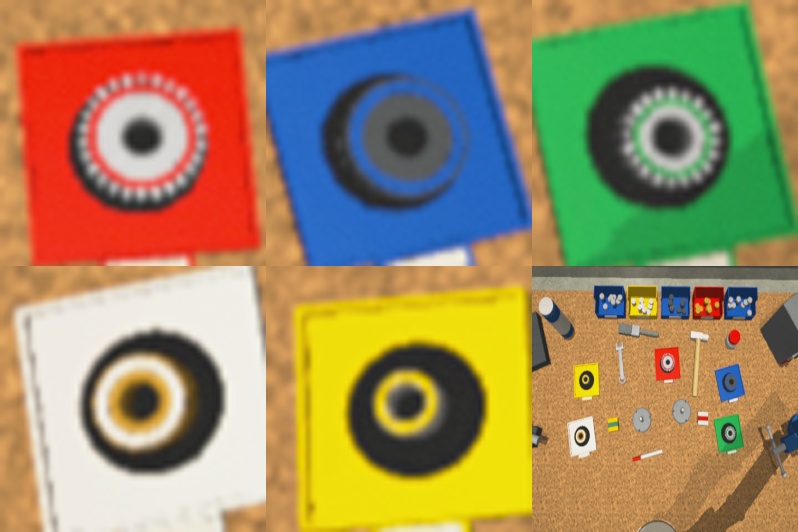

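All five parts lie flat with the painted face up, each within about 3 mm of its disc centre. Both stands are empty and the arm is clear.

```bash
python3 -m handwheel '[{"dp":[0,0,0],"delta_rot":[0,0,0]},{"dp":[0,0,0],"delta_rot":[0,0,0]}]' | head -1; python3 -c "from bench import r; print(r.hand_in())"
```

```text
clock: 41.5
the job is handed in; nothing more can be done
None
```

I lifted off all five parts one at a time from the top and lowered each onto its matching tray, flat, painted face up and within about 3 mm of centre; the job was handed in at about 41.5 s.

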